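# Lift the parts basket out of the ultrasonic cleaner and hold it level

## Robot

A 6-joint arm with a two-finger parallel gripper is mounted at the origin on a cart in front of the work surface, level with it; the furniture and walls round the work are solid. World frame = base frame: x ahead of the robot, y to its left, z up, the work surface at z = 0. Lengths are in m, angles in degrees, forces in N, time in s.
With the tool pointing down it reaches from about 0.4 to 0.825 m from the base axis. Payload 7 kg.
Tool frame: the origin (TCP) lies at the very end of the fingers, on their centre line; the grasp point (between the pads) lies 19 mm behind it (manip.hold_point_z is the distance from the TCP to the grasp point, in m); z points along the fingers, x is the direction in which the jaws open and shut, and the axes are right-handed (so a half turn about z gives the same grasp; the last joint's range is limited). The gripper opens to 88 mm and grips with 3 to 60 N. Pads are 19 mm wide; open, the fingers measure 130 mm over their backs; the gripper's body (78 mm by 193 mm) begins 47 mm behind the grasp point.
Start: joints at [92.596, 20.546, 0.682, 0, -70.136, -16.507], TCP at [0.162, 0.655, 0.227] pointing down, gripper open.
Joint ranges: [-176.03, 176.03], [-82.01, 121.73], [-58.28, 71.71], [-173.87, 95.51], [-174.79, -0.11], [-173.66, 173.66]. Speed limits (degrees/s): [136.94, 136.94, 172.46, 180, 180, 180].

## Interface

Orientations are given as a 3x3 rotation matrix whose columns are the frame's x, y, z axes.
In Python, from station import manip gives the robot as it stands.
- The arm moves only by the tool play_rows, never from a script. Its argument "targets" is a list of rows, each a list of 3 entries, a list of its own where there are three numbers: the turn, a rotation vector about the tool's x, y, z in rad, then the shift along the tool's x, y, z in mm, then the closure, from 0 (fully open) to 1 (shut). A call has 1 to 10 rows; each row is the pose to reach, as a shift and turn from the pose commanded when the call began, along the tool's axes at that moment; what a row does not reach only later rows make up. A row lasts 1/8 s, in which the tool goes at most 62.5 mm and 10.7 degrees, less where a joint would pass 70% of its speed; a pose out of reach is approached as far as the arm can. A call with a gripper value outside its range is refused whole. The fingers move at their own pace and stop on an object; the grip force is fixed at half the most. Time passes only in rows, so rows that repeat a pose let the fingers close. It gives the time, the measured TCP pose, the force and the opening at its end, in the units of the state.
- manip.get_obs(): the state, without advancing time (a new reading comes with each control period).
- manip.snapshot(name): name is "scene" or "top"; returns the picture (400x640x3 uint8, red, green, blue); there is no depth.
- manip.calibration(name): a dict with "fov_y" (degrees; the focal length in pixels is half the picture's height over the tangent of half this angle, whatever the lens; pixels are square), "cx", "cy" (the principal point, pixels), "D" ([k1, k2, p1, p2, k3] as OpenCV has them; the pictures are not rectified), "view" (4x4, takes a point from world to camera coordinates). Camera axes: x right, y down, z forward; pixel columns grow to the right and rows downward; lengths in m; the calibration is good to about 2 mm. A picture is of the moment at which its call begins. calibration takes no time and is no camera call.
- manip.finish_job(): hands the job in, once; it reports no verdict.
Trained networks look in the newest picture that a camera, given by its name, has taken for a name from the list of things; names that differ only in an ending like _2 or _b are one class to them, and where a whole thing is asked for, a point or a joint stands for the part that bears it (a point fixed in the world has none). Each returns a list of dicts, best first, with "p" (0 to 1); they miss things now and then, are a little off and sometimes report something else, mostly with a low value. They report only what shows in the picture. A call takes as long as a camera call.
- manip.spot_in(camera, target): "point" ([x, y, z] in m, in world coordinates, good to about 4 mm: the middle of the surface that is visible of it).
The state is a dict: "time_s": time; "joint_pos": joint angles; "joint_velocities": joint speeds; "effort": joint torques, N m; "ee_pos": TCP position; "tcp_rot": TCP orientation; "force": force on the tool from outside, world axes, zero at the start; "wrist_torque": the same for the moment, N m; "finger_gap": finger opening in m.
Only numpy, scipy, OpenCV 4.12 (cv2) and the standard library are available. Lean on these libraries where they do the work, as an engineer would, in place of code of your own. Each camera call takes 0.05 s, during which the arm holds its last target. There are 200 camera calls.

## Task

The bench-top ultrasonic cleaner has finished and its tank is drained: lift the loose cover off by its knob and set it down gently, flat on the bench with the knob up. Then lift the wire basket of machine parts straight out of the tank by its handle without losing a part, and finish still holding it by the handle, still and level right above the open tank and clear of its rim by a few centimetres, so that the parts can be looked over; do not put it back or let go. Leave the other things on the bench where they are.

Things in the scene. Friction and masses are not known exactly. Their poses are not given: they have to be found in the camera images.
- cleaner: Bench-top ultrasonic cleaner, white with a steel top, fixed, 150 mm (x) by 204 mm (y). Origin: centre of its underside, on the bench; z up; x points to its back (black control panel on the -x face); y along its long side. Its flat steel deck is 112 mm above the origin.
- tank_mouth (a point): Centre of the cleaner's open tank at the top of its rim, 120 mm above the cleaner's origin. The steel rim is 7 mm thick and stands 8 mm above the deck; inside it the mouth is 110 mm (cleaner x) by 164 mm (y). The tank floor is 88 mm below this point. The bench before the cleaner is free, from world x = 0.37 on, between the wooden jig (y = 0.03) and the vise (y = -0.31).
- cover: Loose steel cover of the cleaner, an upturned pan 139 mm (x) by 193 mm (y), 40 mm high without knob, 0.2 to 0.33 kg. Origin: centre of its open lower edge; z up through the knob. It stands on the deck round the tank rim (4 mm play), axes as the cleaner's, and hides the basket. No hinge or latch: lift it straight up 45 mm to clear all below. Standing on the bench, its origin is at height 0.
- cover_knob (a point): Middle of the round black knob on the cover, 62 mm above the cover's origin on its z axis. The knob is 32 mm across at this height, 30 mm at its top and narrower at its foot; the cover's top face is 20 mm below this point, the knob's top 11 mm above it.
- basket: Open steel wire basket, 103 mm (x) by 157 mm (y) by 50 mm deep, floor 3 mm thick, 0.5 to 0.6 kg with the parts. Origin: centre of its underside; z up; axes as the cleaner's at the start. It hangs in the tank by a tab at either y end lying on the rim, origin 58 mm below the rim's top, 3.5 mm play all round. A fixed arched wire handle spans it lengthwise (along y).
- basket_handle (a point): Middle of the black sleeve on the basket's handle, 77.5 mm above the basket's origin, over its centre; 19.5 mm above the tank rim at the start. The sleeve is 74 mm long (basket y), 14 mm thick (basket x), 15 mm high: take it across its thickness. Below it the basket is open for 40 mm; beside it 48 mm are free to the rim on either side.
- nut_large: Large bright steel hexagon nut lying flat in the basket, 30 mm across flats, 16 mm high, 70 g. Origin: centre of its underside.
- nut_small: Smaller dark steel hexagon nut lying flat in the basket, 24 mm across flats, 13 mm high, 35 g. Origin: centre of its underside.
- bearing: Steel ball bearing lying flat in the basket near its +y end, 42 mm across, 13 mm high, 90 g. Origin: centre of its underside.
- bush: Brass flanged bush standing on its 40 mm flange in the basket near its -y end, 24 mm high, 60 g. Origin: centre of its underside.
- tape_measure: Bystander: yellow tape measure, 38 by 83 by 72 mm high, to the right of the cleaner. Origin: centre of its underside.
- wax_tin: Bystander: round tin with a pale metal lid, 71 mm across, 74 mm high, to the right of the cleaner. Origin: centre of its underside.
- brad_box: Bystander: blue carton, 57 by 92 by 41 mm high, to the right of the cleaner. Origin: centre of its underside.

How it is judged:
By the outcome, as a careful person would: the job done as asked, in the order asked, and still so for the second after the job is handed in, while the arm keeps its last pose, push and grip.
It also fails if it takes over 58 s, if anything falls off the work surface, if the arm or the gripper's body presses on something with over 40 N, if the wrist force passes 120 N, or if a joint passes its speed limit or range.

## Working session

There is one attempt and no reset: what is moved stays moved. The work goes in short steps, Python scripts to look and compute and a tool call to move; the robot and the scene stay as the last step left them, time stands still between calls to the robot, and variables do not carry over. Pictures are saved under pics/ and viewed, about 8 in all and at most 12, crops included, and the job is handed in when it is done.

Besides the shell and the picture viewer there is one more tool, called after "Request:" in YAML: its name, and indented under it one key for each argument. play_rows: Moves the arm, as the interface text tells. Its arguments: {"type":"object","properties":{"targets":{"type":"array"}},"required":["targets"]}

```bash
ls; mkdir -p pics; python3 - <<'E'
from station import manip
import cv2, numpy as np
o=manip.get_obs(); print(o)
for n in("scene","top"):
    im=manip.snapshot(n); cv2.imwrite(f"pics/{n}0.png",im[:,:,::-1])
    c=manip.calibration(n); print(n,c)
    for t in("cover","cover_knob","cleaner","tape_measure","wax_tin","brad_box"):
        print(t,[(np.round(d["point"],3),round(d["p"],2)) for d in manip.spot_in(n,t)[:2]])
E
```

```text
pics
{'time_s': 0.0, 'joint_pos': array([ 9.25951907e+01,  2.05911665e+01,  6.35057687e-01, -1.94542853e-02,
       -7.01347586e+01, -1.65066491e+01]), 'joint_velocities': array([ 0.03518923,  0.06733679, -0.04896278,  0.16463056,  0.00171186,
       -0.07131211]), 'effort': array([-1.27568356e-06, -5.82721245e+01,  2.93058693e+01,  6.99716493e+00,
        7.05792612e-03, -1.60461550e-04]), 'ee_pos': array([0.16219965, 0.65473796, 0.22563755]), 'tcp_rot': array([[-2.40534208e-01, -9.70640631e-01, -2.47200240e-04],
       [-9.70639325e-01,  2.40534291e-01, -1.59875018e-03],
       [ 1.61127201e-03, -1.44611833e-04, -9.99998691e-01]]), 'force': array([0.19045076, 0.39829096, 0.73932462]), 'wrist_torque': array([0.04052738, 0.03533737, 0.01770331]), 'finger_gap': 0.08751486200190949}
scene {'fov_y': 50.70679174876497, 'cx': 321.83121608174247, 'cy': 197.64176803448038, 'D': array([-0.10560212,  0.        ,  0.        ,  0.        ,  0.        ]), 'view': array([[-0.84753863, -0.53047722, -0.01649791,  0.49955354],
       [-0.39230924,  0.64711921, -0.65370497,  0.39625451],
       [ 0.3
[... 502 characters left out ...]
([0.01487013, 0.        , 0.        , 0.        , 0.        ]), 'view': array([[-0.01778956, -0.99966945, -0.01856136, -0.06714911],
       [-0.99763405,  0.01898021, -0.06607607,  0.66242434],
       [ 0.06640653,  0.01734198, -0.99764193,  0.98658463],
       [ 0.        ,  0.        ,  0.        ,  1.        ]])}
cover [(array([0.648, 0.067, 0.155]), 0.74)]
cover_knob [(array([0.654, 0.069, 0.156]), 0.96)]
cleaner [(array([ 0.585, -0.021,  0.114]), 0.82)]
tape_measure [(array([ 0.711, -0.293,  0.066]), 0.77), (array([ 0.586, -0.024,  0.114]), 0.69)]
wax_tin [(array([ 0.643, -0.406,  0.074]), 0.71), (array([ 0.592, -0.311,  0.045]), 0.41)]
brad_box [(array([ 0.591, -0.31 ,  0.04 ]), 0.66)]
```

View pics/scene0.png

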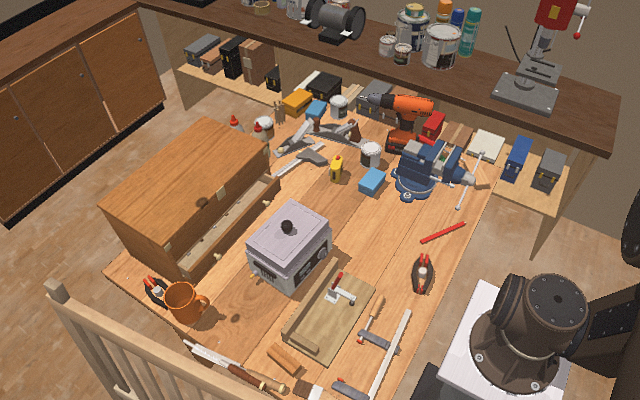

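View pics/top0.png

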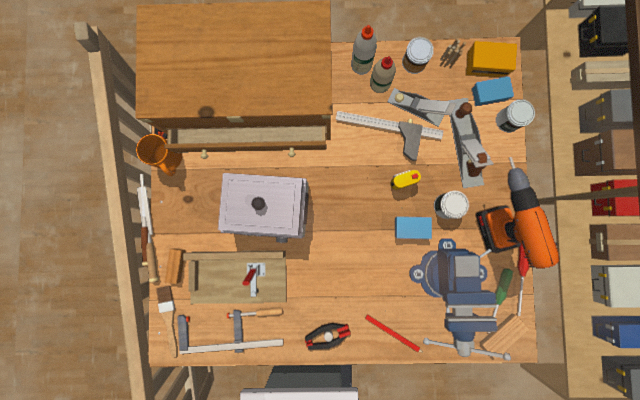

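```bash
cat > h.py <<'E'
from station import manip
import cv2, numpy as np
def cam(n):
    c=manip.calibration(n); f=200/np.tan(np.radians(c["fov_y"]/2))
    return np.array([[f,0,c["cx"]],[0,f,c["cy"]],[0,0,1]]),c["D"],c["view"]
def at_z(n,uv,z):
    K,D,V=cam(n); r=cv2.undistortPoints(np.float64([[uv]]),K,D)[0,0]
    R,t=V[:3,:3],V[:3,3]; o=-R.T@t; d=R.T@np.r_[r,1]
    return o+d*(z-o[2])/d[2]
def proj(n,P):
    K,D,V=cam(n); return cv2.projectPoints(np.float64(P).reshape(-1,1,3),cv2.Rodrigues(V[:3,:3])[0],V[:3,3],K,D)[0][:,0]
E
python3 - <<'E'
from h import *
a=cv2.imread("pics/scene0.png")[180:310,225:355]; b=cv2.imread("pics/top0.png")[150:280,200:330]
cv2.imwrite("pics/crop0.png",np.hstack([cv2.resize(x,(400,400),interpolation=cv2.INTER_CUBIC) for x in(b,a)]))
for n,(x0,y0,x1,y1) in {"top":(240,185,280,225),"scene":(270,210,305,245)}.items():
    g=cv2.imread(f"pics/{n}0.png",0)[y0:y1,x0:x1]; m=(g<85).astype(np.uint8)
    k,l,s,c=cv2.connectedComponentsWithStats(m); i=1+np.argmax(s[1:,4])
    uv=c[i]+[x0,y0]; print(n,uv,s[i],at_z(n,uv,.178))
for uv in[(285,253),(285,300),(325,322),(350,345),(367,317),(412,275),(305,236),(340,240)]: print(uv,at_z("top",uv,0.0).round(3))
E
```

```text
top [258.03125  203.265625] [ 12  12  13  13 128] [0.64791278 0.07157328 0.178     ]
scene [286.62096774 226.41129032] [ 11  10  12  14 124] [0.64722358 0.07697422 0.178     ]
(285, 253) [0.52  0.033 0.   ]
(285, 300) [0.392 0.034 0.   ]
(325, 322) [ 0.331 -0.075  0.   ]
(350, 345) [ 0.269 -0.142  0.   ]
(367, 317) [ 0.343 -0.19   0.   ]
(412, 275) [ 0.454 -0.316  0.   ]
(305, 236) [ 0.566 -0.023  0.   ]
(340, 240) [ 0.553 -0.12   0.   ]
```

View pics/crop0.png

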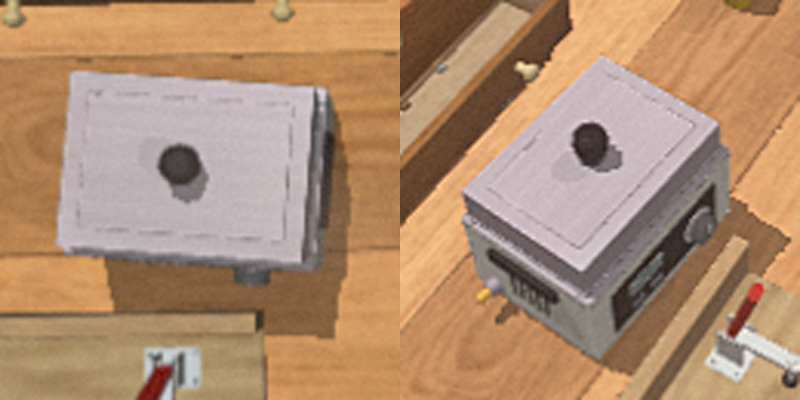

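```bash
python3 - <<'E'
from h import *
from scipy.optimize import least_squares as LS
s=400/130
T=np.array([(72,72),(314,87),(302,263),(60,247)])/s+[200,150]   # ++ , +-, --, -+
S=np.array([(64,195),(202,57),(317,125),(185,272)])/s+[225,180]
k={"top":(258,203.3),"scene":(286.6,226.4)}
L=np.array([(1,1),(1,-1),(-1,-1),(-1,1)])*[.0695,.0965]
def pts(p):
    c,q=np.cos(p[2]),np.sin(p[2]); return np.c_[L@np.array([[c,q],[-q,c]])+p[:2],np.full(4,.152)]
def res(p,cams=("top","scene")):
    r=[]
    for n,U in(("top",T),("scene",S)):
        if n in cams: r+=[(proj(n,pts(p))-U).ravel(),2*(proj(n,[*p[:2],.176])[0]-k[n])]
    return np.concatenate(r)
for c in(("top",),("scene",),("top","scene")):
    f=LS(res,[.645,.075,0],args=(c,)); print(c,f.x[:2].round(4),np.degrees(f.x[2]).round(2),f.fun.round(1))
E
```

```text
('top',) [0.6476 0.0712] -4.59 [-0.9 -0.7  0.6 -0.7  0.6  0.3 -1.7  0.4  0.7  0.3]
('scene',) [0.6481 0.0749] -3.93 [-1.6 -0.1 -0.7 -0.5  1.5 -0.5 -0.2  1.5  0.5 -0.5]
('top', 'scene') [0.648  0.0726] -4.34 [-1.6 -0.6 -0.2 -1.1  0.1 -0.  -2.2  0.5 -0.5 -0.  -1.1 -0.9  0.  -1.
  2.  -0.8  0.1  0.8  1.6 -1.6]
```

```bash
cat >> h.py <<'E'
from scipy.spatial.transform import Rotation as Rn
def rel(xyz,yaw):
    "turn (rad) and shift (mm) in tool axes to tool-down pose with tool x at world angle yaw"
    o=manip.get_obs(); R=o["tcp_rot"]; a=np.radians(yaw); c,s=np.cos(a),np.sin(a)
    G=np.array([[c,s,0],[s,-c,0],[0,0,-1]])
    print("t",round(o["time_s"],2),"pos",o["ee_pos"].round(4),"F",o["force"].round(1),"M",o["wrist_torque"].round(2),"gap",round(o["finger_gap"],4))
    print("turn",Rn.from_matrix(R.T@G).as_rotvec().round(4),"shift",(R.T@(np.array(xyz)-o["ee_pos"])*1e3).round(1))
E
python3 -c "
from h import *
rel([.648,.0725,.245],175.7)"
```

```text
t 0.7 pos [0.1623 0.6552 0.2266] F [ 0.7 -0.3 -0.3] M [-0.02  0.01 -0.07] gap 0.0876
turn [0.    0.    1.403] shift [ 448.8 -611.5  -18.5]
```

Request:
play_rows:
  targets:
    - [[0,0,0.12],[30,-45,-40],0]
    - [[0,0,0.28],[80,-110,-50],0]
    - [[0,0,0.45],[115,-155,-50],0]
    - [[0,0,0.6],[150,-205,-50],0]
    - [[0,0,0.75],[185,-255,-50],0]
    - [[0,0,0.9],[225,-305,-50],0]
    - [[0,0,1.05],[260,-355,-50],0]
    - [[0,0,1.2],[300,-405,-50],0]
    - [[0,0,1.3],[335,-455,-50],0]
    - [[0,0,1.35],[360,-490,-50],0]

```text
time_s: 1.95
ee_pos: [0.5525, 0.1861, 0.277]
tcp_rot: [[-1.0, 0.024, 0.001], [0.024, 1.0, 0.0], [-0.001, 0.001, -1.0]]
force: [0.3, 1.9, 0.5]
finger_gap: 0.0878
```

```bash
python3 -c "
from h import *
rel([.648,.0725,.245],175.7)"
```

```text
t 1.95 pos [0.5525 0.1861 0.277 ] F [0.3 1.9 0.5] M [ 0.26 -0.11 -0.01] gap 0.0878
turn [0.0005 0.0007 0.0506] shift [ -98.2 -111.3   32. ]
```

Request:
play_rows:
  targets:
    - [[0,0,0.02],[-40,-45,13],0.25]
    - [[0,0,0.04],[-75,-85,25],0.25]
    - [[0,0,0.05],[-92,-105,32],0.25]
    - [[0,0,0.0506],[-98,-111,32],0.25]
    - [[0,0,0.0506],[-98,-111,32],0.25]
    - [[0,0,0.0506],[-98,-111,32],0.25]

```text
time_s: 2.7
ee_pos: [0.6466, 0.0757, 0.2452]
tcp_rot: [[-0.997, 0.071, 0.001], [0.071, 0.997, 0.0], [-0.001, 0.001, -1.0]]
force: [-0.6, 0.6, 0.1]
finger_gap: 0.0658
```

```bash
python3 - <<'E'
from h import *
rel([.648,.0725,.155],175.7)
ims=[]
for n,(x,y) in {"top":(200,150),"scene":(225,140)}.items():
    im=manip.snapshot(n)[:,:,::-1].copy(); ims.append(cv2.resize(im[y:y+170,x-20:x+150],(400,400),interpolation=cv2.INTER_CUBIC))
cv2.imwrite("pics/hover.png",np.hstack(ims))
E
```

```text
t 2.7 pos [0.6466 0.0757 0.2452] F [-0.6  0.6  0.1] M [ 0.12 -0.12  0.04] gap 0.0658
turn [0.0005 0.0008 0.0035] shift [-1.5 -3.2 90.2]
```

View pics/hover.png

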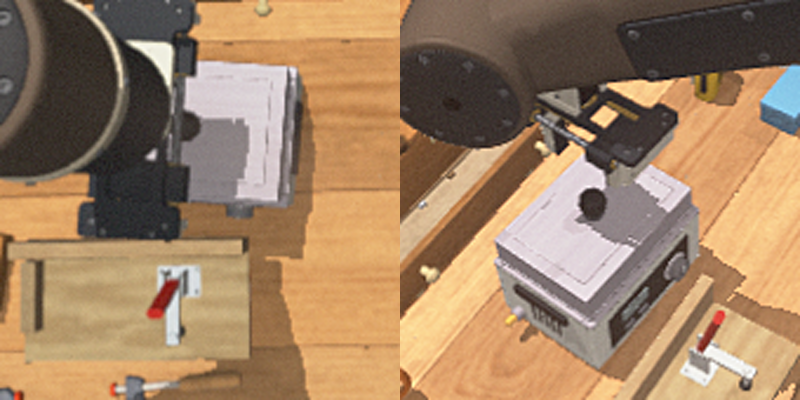

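Request:
play_rows:
  targets:
    - [[0,0,0.003],[-1.5,-3,30],0.25]
    - [[0,0,0.003],[-1.5,-3,60],0.25]
    - [[0,0,0.003],[-1.5,-3,80],0.25]
    - [[0,0,0.003],[-1.5,-3,88],0.25]
    - [[0,0,0.003],[-1.5,-3,88],0.25]
    - [[0,0,0.003],[-1.5,-3,88],0.25]

```text
time_s: 3.55
ee_pos: [0.6488, 0.0721, 0.1578]
tcp_rot: [[-0.997, 0.075, 0.002], [0.075, 0.997, 0.0], [-0.002, 0.001, -1.0]]
force: [-0.6, -0.3, -0.6]
finger_gap: 0.0657
```

Request:
play_rows:
  targets:
    - [[0,0,0],[0,0,0],0.4]
    - [[0,0,0],[0,0,0],0.5]
    - [[0,0,0],[0,0,0],0.6]
    - [[0,0,0],[0,0,0],1]
    - [[0,0,0],[0,0,0],1]
    - [[0,0,0],[0,0,0],1]
    - [[0,0,0],[0,0,0],1]

```text
time_s: 4.42
ee_pos: [0.6483, 0.0717, 0.1567]
tcp_rot: [[-0.997, 0.075, 0.0], [0.075, 0.997, -0.0], [-0.0, -0.0, -1.0]]
force: [0.2, -0.4, 0.1]
finger_gap: 0.0299
```

Request:
play_rows:
  targets:
    - [[0,0,0],[0,0,-4],1]
    - [[0,0,0],[0,0,-10],1]
    - [[0,0,0],[0,0,-18],1]
    - [[0,0,0],[0,0,-28],1]
    - [[0,0,0],[0,0,-40],1]
    - [[0,0,0],[0,0,-52],1]
    - [[0,0,0],[0,0,-65],1]
    - [[0,0,0],[0,0,-75],1]
    - [[0,0,0],[0,0,-80],1]
    - [[0,0,0],[0,0,-80],1]

```text
time_s: 5.68
ee_pos: [0.6483, 0.0718, 0.2368]
tcp_rot: [[-0.997, 0.076, 0.0], [0.076, 0.997, 0.0], [-0.0, 0.0, -1.0]]
force: [-0.2, 1.2, -1.8]
finger_gap: 0.0298
```

```bash
python3 - <<'E'
from h import *
rel([.47,-.145,.24],175.7)
ims=[]
for n,(x,y) in {"top":(200,130),"scene":(225,110)}.items():
    im=manip.snapshot(n)[:,:,::-1].copy(); ims.append(cv2.resize(im[y:y+200,x-30:x+170],(400,400),interpolation=cv2.INTER_CUBIC))
cv2.imwrite("pics/lift.png",np.hstack(ims))
E
```

```text
t 5.67 pos [0.6483 0.0718 0.2368] F [-0.2  1.2 -1.8] M [ 0.07 -0.01 -0.05] gap 0.0298
turn [ 0.0003  0.0004 -0.0005] shift [ 161.4 -229.6   -3.3]
```

View pics/lift.png

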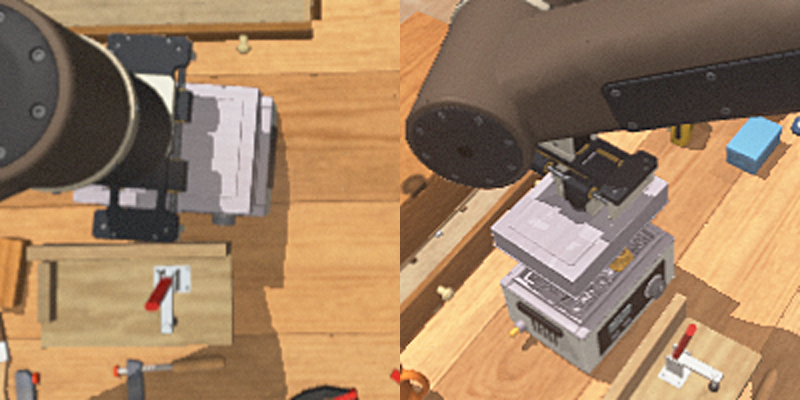

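Request:
play_rows:
  targets:
    - [[0,0,0],[5,-8,0],1]
    - [[0,0,0],[18,-25,0],1]
    - [[0,0,0],[36,-51,0],1]
    - [[0,0,0],[57,-81,0],1]
    - [[0,0,0],[80,-114,0],1]
    - [[0,0,0],[103,-147,0],1]
    - [[0,0,0],[124,-177,0],1]
    - [[0,0,0],[142,-203,0],1]
    - [[0,0,0],[155,-221,0],1]
    - [[0,0,0],[161,-230,0],1]

```text
time_s: 7.02
ee_pos: [0.4691, -0.1465, 0.2368]
tcp_rot: [[-0.997, 0.077, 0.001], [0.077, 0.997, 0.0], [-0.001, 0.0, -1.0]]
force: [0.6, -0.3, -2.2]
finger_gap: 0.0299
```

```bash
python3 - <<'E'
from h import *
rel([.47,-.145,.055],175.7)
E
```

```text
t 7.03 pos [ 0.4691 -0.1465  0.2368] F [ 0.6 -0.3 -2.2] M [ 0.09 -0.1  -0.01] gap 0.0299
turn [ 0.0001  0.0006 -0.0016] shift [ -0.6   1.6 181.8]
```

Request:
play_rows:
  targets:
    - [[0,0,0],[0,0,8],1]
    - [[0,0,0],[0,0,26],1]
    - [[0,0,0],[0,0,50],1]
    - [[0,0,0],[0,0,78],1]
    - [[0,0,0],[0,0,106],1]
    - [[0,0,0],[0,0,132],1]
    - [[0,0,0],[0,0,154],1]
    - [[0,0,0],[0,0,170],1]
    - [[0,0,0],[0,0,179],1]
    - [[0,0,0],[0,0,182],1]

```text
time_s: 8.28
ee_pos: [0.4703, -0.1452, 0.0539]
tcp_rot: [[-0.997, 0.075, -0.001], [0.075, 0.997, -0.0], [0.001, -0.0, -1.0]]
force: [0.3, -0.1, -2.2]
finger_gap: 0.0296
```

Request:
play_rows:
  targets:
    - [[0,0,0],[0,0,1],1]
    - [[0,0,0],[0,0,2.5],1]
    - [[0,0,0],[0,0,4],1]
    - [[0,0,0],[0,0,5.5],1]
    - [[0,0,0],[0,0,7],1]
    - [[0,0,0],[0,0,8],1]
    - [[0,0,0],[0,0,8],1]

```text
time_s: 9.15
ee_pos: [0.4702, -0.1455, 0.0465]
tcp_rot: [[-0.997, 0.076, -0.0], [0.076, 0.997, -0.0], [0.0, -0.0, -1.0]]
force: [-0.2, -0.6, -2.4]
finger_gap: 0.0297
```

Request:
play_rows:
  targets:
    - [[0,0,0],[0,0,0.5],1]
    - [[0,0,0],[0,0,1],1]
    - [[0,0,0],[0,0,1.5],1]
    - [[0,0,0],[0,0,2],1]
    - [[0,0,0],[0,0,2],1]

```text
time_s: 9.78
ee_pos: [0.4703, -0.1455, 0.0446]
tcp_rot: [[-0.997, 0.075, 0.0], [0.075, 0.997, -0.0], [-0.0, -0.0, -1.0]]
force: [0.4, 0.0, -0.8]
finger_gap: 0.0299
```

Request:
play_rows:
  targets:
    - [[0,0,0],[0,0,0.4],1]
    - [[0,0,0],[0,0,0.6],1]
    - [[0,0,0],[0,0,0.6],1]

```text
time_s: 10.15
ee_pos: [0.4703, -0.1455, 0.0445]
tcp_rot: [[-0.997, 0.075, 0.0], [0.075, 0.997, -0.0], [-0.0, -0.0, -1.0]]
force: [-3.3, 2.2, 6.8]
finger_gap: 0.0298
```

Seated (force now up). Open gently and rise.

Request:
play_rows:
  targets:
    - [[0,0,0],[0,0,-0.3],0.6]
    - [[0,0,0],[0,0,-0.3],0.45]
    - [[0,0,0],[0,0,-0.3],0.3]
    - [[0,0,0],[0,0,-0.3],0.25]
    - [[0,0,0],[0,0,-0.3],0.25]
    - [[0,0,0],[0,0,-0.3],0.25]

```text
time_s: 10.9
ee_pos: [0.4703, -0.1455, 0.0442]
tcp_rot: [[-0.997, 0.076, -0.0], [0.076, 0.997, -0.0], [0.0, -0.0, -1.0]]
force: [-0.3, 0.3, -0.4]
finger_gap: 0.0655
```

Request:
play_rows:
  targets:
    - [[0,0,0],[0,0,-8],0.25]
    - [[0,0,0],[0,0,-25],0.3]
    - [[0,0,0],[0,0,-50],0.4]
    - [[0,0,0],[0,0,-85],0.45]
    - [[0,0,0],[0,0,-125],0.45]
    - [[0,0,0],[0,0,-165],0.45]
    - [[0,0,0],[0,0,-190],0.45]
    - [[0,0,0],[0,0,-200],0.45]
    - [[0,0,0],[0,0,-200],0.45]

```text
time_s: 12.02
ee_pos: [0.4702, -0.1454, 0.2444]
tcp_rot: [[-0.997, 0.076, 0.001], [0.076, 0.997, 0.0], [-0.001, 0.0, -1.0]]
force: [0.0, 0.2, -0.9]
finger_gap: 0.0482
```

```bash
python3 - <<'E'
from h import *
rel([.648,.0725,.205],175.7)
ims=[]
for n,(x,y) in {"top":(190,140),"scene":(235,160)}.items():
    im=manip.snapshot(n)[:,:,::-1].copy(); cv2.imwrite(f"pics/{n}_open.png",im); ims.append(cv2.resize(im[y:y+150,x:x+150],(400,400),interpolation=cv2.INTER_CUBIC))
    for t in("basket_handle","basket","cover","cover_knob","bush","bearing"):
        print(n,t,[(np.round(d["point"],3),round(d["p"],2)) for d in manip.spot_in(n,t)[:2]])
cv2.imwrite("pics/open.png",np.hstack(ims))
E
```

```text
t 12.03 pos [ 0.4702 -0.1454  0.2444] F [ 0.   0.2 -0.9] M [ 0.15 -0.05  0.05] gap 0.0482
turn [ 0.0003  0.0007 -0.0006] shift [-160.7  230.7   39.6]
top basket_handle [(array([0.65 , 0.077, 0.092]), 0.73)]
top basket [(array([0.648, 0.079, 0.098]), 0.89)]
top cover [(array([ 0.48 , -0.085,  0.04 ]), 0.66)]
top cover_knob [(array([ 0.484, -0.088,  0.044]), 0.65), (array([ 0.641, -0.409,  0.078]), 0.53)]
top bush [(array([ 0.589, -0.31 ,  0.041]), 0.7)]
top bearing [(array([ 0.642, -0.407,  0.077]), 0.51)]
scene basket_handle [(array([0.654, 0.059, 0.107]), 0.98), (array([0.62 , 0.097, 0.095]), 0.25)]
scene basket [(array([ 0.461, -0.127,  0.042]), 0.74), (array([0.649, 0.059, 0.113]), 0.62)]
scene cover [(array([ 0.468, -0.129,  0.04 ]), 0.76)]
scene cover_knob []
scene bush [(array([0.629, 0.031, 0.078]), 0.5)]
scene bearing [(array([0.661, 0.11 , 0.076]), 0.47)]
```

View pics/open.png

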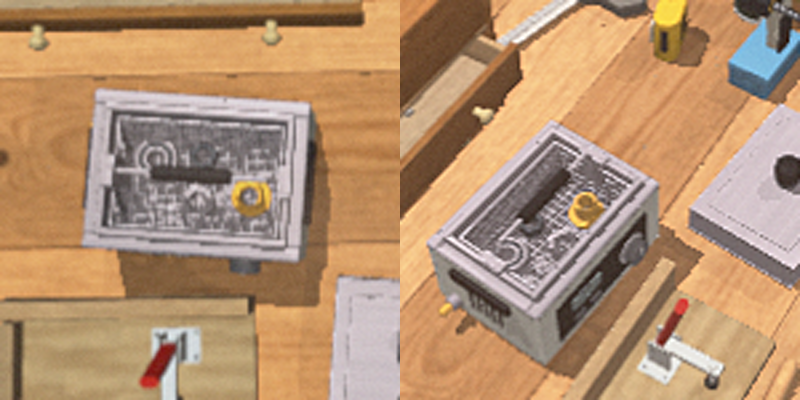

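```bash
python3 - <<'E'
from h import *
s=400/150
for n,a,b,o,z in[("top",(150,172.5),(231,177.5),(190,140),.146),("scene",(119,219),(168,175),(235,160),.142)]:
    p,q=[at_z(n,np.array(v)/s+o,z) for v in(a,b)]; d=p-q
    print(n,((p+q)/2).round(4),"len",np.linalg.norm(d).round(3),"yaw",np.degrees(np.arctan2(-d[0],d[1])).round(1))
for n,(x0,y0,x1,y1) in {"top":(240,195,282,214),"scene":(270,215,305,250)}.items():
    g=cv2.imread(f"pics/{n}_open.png",0)[y0:y1,x0:x1]
    for th in(50,65):
        k,l,st,c=cv2.connectedComponentsWithStats((g<th).astype(np.uint8)); i=1+np.argmax(st[1:,4])
        ct=cv2.minAreaRect(np.argwhere(l==i)[:,::-1].astype(np.float32)); print(n,th,st[i],np.round(np.array(ct[0])+[x0,y0],1),ct[1:],at_z(n,np.array(ct[0])+[x0,y0],.145).round(4))
E
```

```text
top [0.6441 0.0698 0.146 ] len 0.073 yaw -4.6
scene [0.6456 0.0734 0.142 ] len 0.072 yaw -8.8Traceback (most recent call last):
  File "<stdin>", line 9, in <module>
    return _wrapfunc(a, 'argmax', axis=axis, out=out, **kwds)
    return bound(*args, **kwds)
ValueError: attempt to get argmax of an empty sequence
```

Request:
play_rows:
  targets:
    - [[0,0,0],[-10,15,0],0.45]
    - [[0,0,0],[-35,50,0],0.45]
    - [[0,0,0],[-65,95,0],0.45]
    - [[0,0,0],[-95,140,0],0.45]
    - [[0,0,0],[-125,183,10],0.45]
    - [[0,0,0],[-148,215,25],0.45]
    - [[0,0,0],[-157,228,35],0.45]
    - [[0,0,0],[-159,230,40],0.45]
    - [[0,0,0],[-159,230,40],0.45]
    - [[0,0,0],[-159,230,40],0.45]

```text
time_s: 13.98
ee_pos: [0.646, 0.0711, 0.2052]
tcp_rot: [[-0.997, 0.076, 0.001], [0.076, 0.997, 0.0], [-0.001, 0.0, -1.0]]
force: [0.3, 1.2, -0.1]
finger_gap: 0.0483
```

```bash
python3 - <<'E'
from h import *
rel([.646,.0715,.120],175.7)
ims=[]
for n,(x,y) in {"top":(190,140),"scene":(235,140)}.items():
    im=manip.snapshot(n)[:,:,::-1].copy(); ims.append(cv2.resize(im[y:y+150,x:x+150],(400,400),interpolation=cv2.INTER_CUBIC))
cv2.imwrite("pics/hover2.png",np.hstack(ims))
E
```

```text
t 13.97 pos [0.646  0.0711 0.2052] F [ 0.3  1.2 -0.1] M [ 0.05 -0.01  0.03] gap 0.0483
turn [ 0.0004  0.0011 -0.0013] shift [ 0.1  0.4 85.2]
```

View pics/hover2.png

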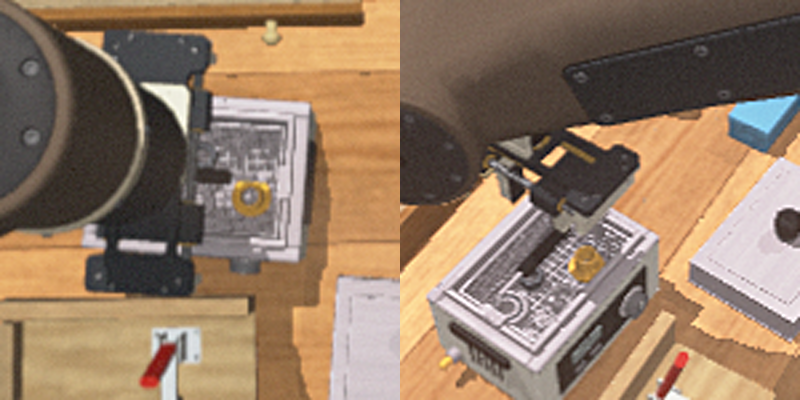

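Request:
play_rows:
  targets:
    - [[0,0,0],[0,0,15],0.45]
    - [[0,0,0],[0,0,35],0.45]
    - [[0,0,0],[0,0,55],0.45]
    - [[0,0,0],[0,0,70],0.45]
    - [[0,0,0],[0,0,80],0.45]
    - [[0,0,0],[0,0,85],0.45]
    - [[0,0,0],[0,0,85],0.45]

```text
time_s: 14.95
ee_pos: [0.6462, 0.0718, 0.1192]
tcp_rot: [[-0.997, 0.075, -0.0], [0.075, 0.997, -0.0], [0.0, -0.0, -1.0]]
force: [0.7, 0.1, -0.6]
finger_gap: 0.0482
```

Request:
play_rows:
  targets:
    - [[0,0,0],[0,0,0],0.55]
    - [[0,0,0],[0,0,0],0.65]
    - [[0,0,0],[0,0,0],0.72]
    - [[0,0,0],[0,0,0],0.78]
    - [[0,0,0],[0,0,0],0.84]
    - [[0,0,0],[0,0,0],1]
    - [[0,0,0],[0,0,0],1]
    - [[0,0,0],[0,0,0],1]

```text
time_s: 15.95
ee_pos: [0.6462, 0.0719, 0.1193]
tcp_rot: [[-0.997, 0.076, 0.0], [0.076, 0.997, 0.0], [-0.0, 0.0, -1.0]]
force: [0.9, -0.9, -0.2]
finger_gap: 0.0135
```

Gripped (13.5 mm). Lift slowly, 95 mm.

Request:
play_rows:
  targets:
    - [[0,0,0],[0,0,-1],1]
    - [[0,0,0],[0,0,-3],1]
    - [[0,0,0],[0,0,-6],1]
    - [[0,0,0],[0,0,-9],1]
    - [[0,0,0],[0,0,-12],1]
    - [[0,0,0],[0,0,-15],1]
    - [[0,0,0],[0,0,-18],1]
    - [[0,0,0],[0,0,-20],1]

```text
time_s: 16.95
ee_pos: [0.6462, 0.0719, 0.1395]
tcp_rot: [[-0.997, 0.076, 0.0], [0.076, 0.997, 0.0], [-0.0, 0.0, -1.0]]
force: [0.5, 0.8, -5.2]
finger_gap: 0.0136
```

```bash
python3 -c "
from h import *
rel([.646,.0715,.214],175.7)"
```

```text
t 16.95 pos [0.6462 0.0719 0.1395] F [ 0.5  0.8 -5.2] M [0.07 0.01 0.03] gap 0.0136
turn [ 0.0001  0.0002 -0.0005] shift [  0.2  -0.4 -74.5]
```

Request:
play_rows:
  targets:
    - [[0,0,0],[0,0,-3],1]
    - [[0,0,0],[0,0,-9],1]
    - [[0,0,0],[0,0,-18],1]
    - [[0,0,0],[0,0,-28],1]
    - [[0,0,0],[0,0,-38],1]
    - [[0,0,0],[0,0,-48],1]
    - [[0,0,0],[0,0,-58],1]
    - [[0,0,0],[0,0,-67],1]
    - [[0,0,0],[0,0,-73],1]
    - [[0,0,0],[0,0,-76],1]

```text
time_s: 18.2
ee_pos: [0.6463, 0.0719, 0.2156]
tcp_rot: [[-0.997, 0.076, 0.0], [0.076, 0.997, 0.0], [-0.0, 0.0, -1.0]]
force: [-0.1, 0.0, -5.4]
finger_gap: 0.0137
```

Request:
play_rows:
  targets:
    - [[0,0,0],[0,0,0],1]
    - [[0,0,0],[0,0,0],1]
    - [[0,0,0],[0,0,0],1]
    - [[0,0,0],[0,0,0],1]
    - [[0,0,0],[0,0,0],1]
    - [[0,0,0],[0,0,0],1]

```text
time_s: 18.95
ee_pos: [0.6462, 0.0718, 0.2152]
tcp_rot: [[-0.997, 0.076, -0.0], [0.076, 0.997, -0.0], [0.0, -0.0, -1.0]]
force: [-0.7, -0.8, -5.2]
finger_gap: 0.0139
```

```bash
python3 - <<'E'
from h import *
rel([.646,.0715,.216],175.7)
ims=[]
for n,(x,y,w) in {"top":(200,130,240),"scene":(235,110,170)}.items():
    im=manip.snapshot(n)[:,:,::-1].copy(); ims.append(cv2.resize(im[y:y+w,x:x+w],(400,400),interpolation=cv2.INTER_CUBIC))
    for t in("basket","bush","bearing","nut_large","nut_small","cover_knob"):
        print(n,t,[(np.round(d["point"],3),round(d["p"],2)) for d in manip.spot_in(n,t)[:2]])
cv2.imwrite("pics/end.png",np.hstack(ims))
E
```

```text
t 18.95 pos [0.6462 0.0718 0.2152] F [-0.7 -0.8 -5.2] M [ 0.04 -0.08  0.03] gap 0.0139
turn [-0.0001 -0.     -0.0006] shift [ 0.2 -0.3 -0.8]
top basket [(array([0.641, 0.019, 0.193]), 0.83), (array([ 0.644, -0.405,  0.076]), 0.59)]
top bush [(array([0.628, 0.025, 0.17 ]), 0.56)]
top bearing [(array([ 0.478, -0.147,  0.045]), 0.41)]
top nut_large []
top nut_small []
top cover_knob [(array([ 0.477, -0.144,  0.044]), 0.94)]
scene basket [(array([0.639, 0.11 , 0.184]), 0.74)]
scene bush []
scene bearing []
scene nut_large []
scene nut_small []
scene cover_knob [(array([ 0.459, -0.128,  0.039]), 0.79)]
```

View pics/end.png

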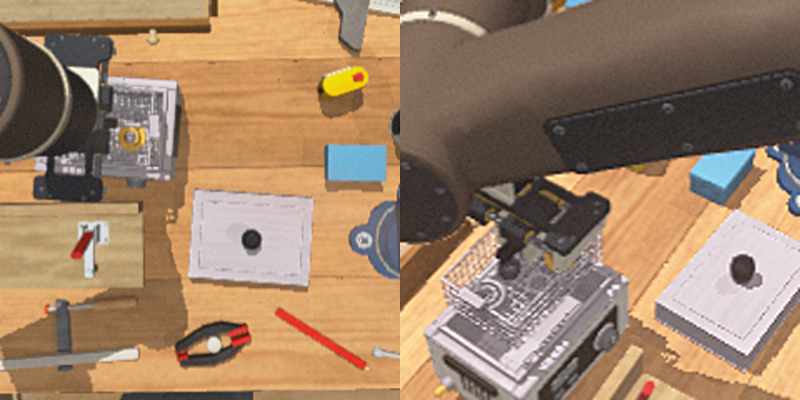

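```bash
python3 -c "
from station import manip
print(manip.finish_job())"
```

```text
the job is handed in; nothing more can be done
None
```

I set the cover on the bench and lifted the basket out. The job is handed in at about 19.6 s on the robot's clock, well inside the 58 s limit.

- **Cover:** I lifted it by its knob and set it flat, knob up, at about x = 0.470, y = -0.145. The force at touchdown was about 7 N. The last picture shows it lying there.
- **Basket:** I gripped the handle sleeve across its thickness and lifted it straight up 96 mm. It finished still and level above the open tank. Its underside should be about 38 mm clear of the rim, worked out from the arm's height rather than measured.
- **Grip and weight:** The grip reads 13.9 mm on the 14 mm sleeve. The measured weight stayed at 5.2 to 5.4 N from start to end of the lift, so nothing seems to have dropped, and the wrist moments were near zero.
- **Parts:** The last picture shows the bush, the bearing and a dark nut in the basket. The large nut was not visible behind the gripper, so its presence rests on the steady weight.
- **Disagreements:** The part detectors were no help at the end. They found no nuts and took the cover's knob for the bearing.
- **Other things on the bench:** The arm did not touch them. Those still in view in the last picture look unmoved.

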